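# Wedge the iron of a herb slicing plane

### The arm

A 6-joint arm with a two-finger parallel gripper is mounted at the origin on the work surface. World frame = base frame: x ahead of the robot, y to its left, z up, the work surface at z = 0. Lengths are in m, angles in rad, forces in N, time in s.
With the tool pointing down it reaches from about 0.325 to 1 m from the base axis. Payload 5.1 kg.
Tool frame: the origin (TCP) lies at the very end of the fingers, on their centre line; the grasp point (between the pads) lies grip_depth behind it (grip_depth is the distance from the TCP to the grasp point, in m); z points along the fingers, y is the line along which they close (so a half turn about z gives the same grasp; the last joint's range is limited). The gripper opens to 85 mm and grips with 20 to 120 N. Pads are 22 mm wide; open, the fingers measure 114 mm over their backs; the gripper's body (76 mm by 85 mm) begins 54 mm behind the grasp point. The pads swing forward as they close: fully open they stand 13 mm farther back than shut.
Start: joints at [1.256, 0.124, 1.65, -0, 1.367, -0.083], TCP at [0.149, 0.633, 0.231] pointing down, gripper open.
Joint ranges: [-2.61, 2.61], [-1.02, 2.33], [0.03, 2.71], [-1.35, 4.49], [0.32, 2.68], [-2.91, 2.91]. Speed limits (rad/s): [2.57, 2.57, 3.14, 3.14, 3.14, 3.14].

### API

Orientations are given as [roll, pitch, yaw] about the fixed x, y, z axes, in that order (R = Rz(yaw) Ry(pitch) Rx(roll)).
In Python, from rig import read_state, capture, close_job, boxes_of, regions_of, grip_depth gives the robot as it stands.
- The arm moves only by the tool move_arm, never from a script. Its argument "commands" is a list of rows, each a list of 3 entries, a list of its own where there are three numbers: the turn, a rotation vector about the world's x, y, z in degrees, then the shift along the world's x, y, z in cm, then the finger opening in cm, from 0 to 8.54. A call has 1 to 10 rows; each row is the pose to reach, as a shift and turn from the pose commanded when the call began; what a row does not reach only later rows make up. A row lasts 1/10 s, in which the tool goes at most 50 mm and 8.59 degrees, less where a joint would pass 70% of its speed; a pose out of reach is approached as far as the arm can. A call with a gripper value outside its range is refused whole. The fingers move at their own pace and stop on an object; "grip_force" is the grip in N (left out, the last holds). Time passes only in rows, so rows that repeat a pose let the fingers close. It gives the time, the measured TCP pose, the force, the opening and the grip force at its end, in the units of the state.
- read_state(): the state, without advancing time (a new reading comes with each control period).
- capture(name): name is "scene" or "top" or "wrist"; returns a dict with "color" (384x512x3 uint8, blue, green, red), "intrinsics" (3x3 intrinsics, pixels), "rvec" (rotation vector, rad) and "tvec" (3), from world to camera coordinates, as OpenCV has them; the wrist camera has in their place "T_tool_cam" (4x4, takes a point from camera to tool coordinates, whose origin is the TCP and whose axes are the flange's). Camera axes: x right, y down, z forward; pixel columns grow to the right and rows downward; lengths in m; the calibration is good to about 2 mm. A picture is of the moment at which its call begins: read the wrist's pose just before it. There is no depth.
- close_job(): hands the job in; it is judged then, once.
Trained networks look in the newest picture that a camera, given by its name, has taken for a name from the list of things; names that differ only in an ending like _2 or _b are one class to them, and where a whole thing is asked for, a point or a joint stands for the part that bears it (a point fixed in the world has none). Each returns a list of dicts, best first, with "confidence" (0 to 1); they miss things now and then, are a little off and sometimes report something else, mostly with a low value. They report only what shows in the picture. A call takes as long as a camera call. They do not tell look-alikes from the thing itself.
- boxes_of(camera, label): "point" ([row, column] in pixels, amid what is visible of it).
- regions_of(camera, label): "region" (384x512 bool, what is visible of it) and "point" ([row, column] in pixels, amid what is visible of it).
The state is a dict: "time": time; "joint_pos": joint angles; "joint_vel": joint speeds; "joint_torque": joint torques, N m; "tool_pos": TCP position; "orientation": TCP orientation; "wrist_force": force on the tool from outside, world axes, zero at the start; "ft_torque": the same for the moment, N m; "finger_gap": opening from 0.0 (shut) to 1.0 (fully open); "grasp_force": force on a finger pad.
Only numpy, scipy, OpenCV 4.12 (cv2) and the standard library are available. Lean on these libraries where they do the work, as an engineer would, in place of code of your own. Each camera call takes 0.05 s, during which the arm holds its last target. There are 200 camera calls.

### The job

One of the two wooden slicing planes has no wedge to hold its iron: take the wedge from the tool block, stand it thin end down in that plane's throat between the iron and the cross bar, and let go of it. Then take the mallet by its handle and tap the wedge on its butt, in two blows or more, until it is driven well past hand-tight and locks, without hitting the iron. Put the mallet back down on the counter and leave the other things where they stand.

Things in the scene. Friction and masses are not known exactly. Their poses are not given: they have to be found in the camera images.
- plane: The wooden slicing plane that lacks its wedge; an alike one stands beside it. Stock 256 long, 76 wide, top 74 above the counter; 310 x 100 x 12 board under it; fixed. Origin: centre of the underside; x heel to toe, away from the robot and to its left (a knob 48 high stands on the toe end, x = 100), y across. Throat 54 wide; in it the iron leans 40 degrees from vertical, back to the heel.
- plane_iron: That plane's iron (fixed; origin and axes as plane): steel, 5 thick, 50 wide, 100 long, its upper end a tang 30 wide standing out of the throat behind the wedge. Its top lies 34 below the butt of a hand-tight wedge, measured along the wedge.
- plane_bar: The wooden cross bar that spans that plane's throat in front of the iron, 11 from it, just below the top of the stock. It gives a little as the wedge bites. Origin and axes as plane. The wedge goes down between iron and bar, with 7 of play at each side.
- seat (a point): Where the middle of the wedge's thin end lies when just hand-tight (within 3). z along the wedge to its butt, 35.7 degrees from vertical, leaning to the heel; y across; x from iron to bar. Raised along z the wedge has 0.15 of gap per mm; let go, it slides down. A slow push needs 15 to 20 N at 8 mm along -z; a few blows at 0.1 m/s, stopped at 8 N, do it. Friction holds it. Tight from 8 on.
- wedge: The loose beech wedge: 110 long, 40 wide (y), thickness (x) 7 at the thin end to 23.5 at the butt, even on both faces, so a half turn about z changes nothing; 60 g. Origin: middle of the thin end; z runs to the butt. At the start it stands loosely upright, within 8 degrees, thin end down in a slot of the tool block; 73 of it stand out.
- wedge_butt (a point): Middle of the wedge's butt, the face to strike, 110 from its thin end.
- tool_block: Beech block 70 (x) x 140 (y) x 45 high, fixed, left or right of the planes; the wedge's slot is at y = 35 (15 x 46, long along y, 37 deep); two small hand tools stand in holes at y = -32 and -55, tops at most 102 high. Origin: centre of the underside.
- mallet: Wooden barrel mallet, 300 to 430 g: head 72 long, 50 across its two like faces; handle 22 wide (y), 26 high (z), flat sided, 36 from either face, ending 155 from the head's axis. It stands on one face, handle level. Origin: centre of that face; z along the head's axis; the handle points along -x. A grip of 80 N or more, 45 to 60 from the axis, keeps it from turning under a blow.
- mallet_head (a point): Middle of the mallet's head, 36 from each face.
- plane_set: The other slicing plane, same make and sizes, its wedge already driven home (top of that wedge about 122 above the counter): nothing to do there. Fixed. Origin and axes as for plane.
- weight: Bystander: brass balance weight, 34 across, 49 high, standing between the planes; origin under its middle.
- dish: Bystander: flat brass dish, 124 across; origin under its middle.
- jar: Bystander: white lidded jar, 72 across, 95 high; origin under its middle.
- bowl: Bystander: small blue bowl, 90 across, 45 high; origin under its middle.
- scoop: Bystander: long spoon with wooden handle, 190 long; origin under its middle.
Not all that is in view belongs to the job. Of the things that look like the wedge, the smallest one is meant.

How it is judged:
On the way, in this order (a step that is already met when the one before it is completed fails the run):
1. the wedge stands in the throat of the plane that lacked it, thin end down between iron and bar, let go (z of wedge in the frame of seat between -0.04 and 0.008 m and horizontal distance between wedge and seat below 0.025 m and angle between the z axis of wedge and the z axis of seat, either way round below 0.15 rad and contact force between the fingers and wedge below 0.3 N), for 0.2 s.
2. the mallet strikes the wedge (contact force between mallet and wedge above 4 N and contact force between the fingers and wedge below 0.3 N).
3. the mallet is lifted off the wedge (distance between mallet_head and wedge_butt above 0.048 m).
4. the mallet strikes again, and the wedge is 7 mm or more past hand-tight (all of step 2 and z of wedge in the frame of seat below -0.007 m).
At the end, for the whole second after the job is handed in: The wedge sits between iron and cross bar of the plane that lacked it, lined up with its seat within 7 degrees, driven 7 mm or more past hand-tight and pressing on the iron with more than 5 N by itself; the mallet lies or stands on the counter (middle of its head below 45 mm), at rest (z of wedge in the frame of seat between -0.04 and -0.007 m and horizontal distance between wedge and seat below 0.03 m and angle between the z axis of wedge and the z axis of seat, either way round below 0.12 rad and contact force between wedge and plane_iron above 5 N and linear speed of wedge below 0.01 m/s and height (world z) of mallet_head below 0.045 m and linear speed of mallet below 0.02 m/s); the robot touches nothing.
It fails at once if the mallet hits the iron (contact force between mallet and plane_iron above 3 N).
It fails at once if a bystander is moved more than 30 mm (distance of any of weight, dish, jar, bowl, scoop from where it was at the start of the episode above 0.03 m).
It also fails if it takes over 64 s, if anything falls off the work surface, if the arm or the gripper's body presses on something with over 40 N, if the wrist force passes 120 N, or if a joint passes its speed limit or range.

## Working session

There is one attempt and no reset: what is moved stays moved. The work goes in short steps, Python scripts to look and compute and a tool call to move; the robot and the scene stay as the last step left them, time stands still between calls to the robot, and variables do not carry over. Pictures are saved under pics/ and viewed, at most 10 in all, crops included, and the job is handed in when it is done.

Besides the shell and the picture viewer there is one more tool, called as name(argument=value, ...), one argument or row to a line, values as JSON. move_arm: Moves the arm, as the interface text tells. Its arguments: {"type":"object","properties":{"commands":{"type":"array","items":{"type":"array"}},"grip_force":{"type":"number"}},"required":["commands"]}

```bash
ls; mkdir -p pics
python3 - <<'E'
from rig import *
import cv2,numpy as np
print(read_state(), grip_depth)
for c in ["scene","top"]:
    d=capture(c); cv2.imwrite(f"pics/{c}0.png",cv2.resize(d["color"],None,fx=1.5,fy=1.5))
    print(c,d["intrinsics"],d["rvec"],d["tvec"])
    for l in ["plane","plane_iron","plane_bar","wedge","tool_block","mallet","plane_set","weight","dish","jar","bowl","scoop"]:
        print(l,[(np.round(b["point"]).tolist(),round(b["confidence"],2)) for b in boxes_of(c,l)])
E
```

```text
pics
{'time': 0.0, 'joint_pos': array([ 1.25637198e+00,  1.24498549e-01,  1.65165073e+00,  1.87788671e-05,
        1.36749662e+00, -8.25863831e-02]), 'joint_vel': array([-3.16325294e-04, -4.85198122e-04, -2.02481960e-04, -1.04860886e-04,
       -6.13907204e-04,  8.02017312e-06]), 'joint_torque': array([ 8.21201138e-04, -4.23612285e+01, -3.65455163e+01,  3.73975786e-05,
        7.00171586e-03,  2.70930435e-06]), 'tool_pos': array([0.14917707, 0.63203429, 0.23007102]), 'orientation': array([-3.13954793e+00, -1.87698272e-04,  2.90975069e+00]), 'wrist_force': array([-0.58604587, -0.75531744, -0.48638969]), 'ft_torque': array([ 0.0025745 , -0.00810289,  0.0635465 ]), 'grasp_force': 0.0, 'finger_gap': 1.002814223011837} 0.0187
scene [[415.21623871   0.         261.30269832]
 [  0.         415.21623871 189.05396482]
 [  0.           0.           1.        ]] [ 2.26231955  1.08784643 -0.40695104] [-0.32652093 -0.26160119  1.38910871]
plane [([252.0, 245.0], 0.82)]
plane_iron [([247.0, 235.0], 0.65)]
plane_bar [([244.0, 245.0], 0.53)]
wedge [([134.0, 394.0], 0.77), ([115.0, 358.0], 0.71), ([9
[... 263 characters left out ...]
187.0, 396.0], 0.95), ([269.0, 120.0], 0.38)]
bowl [([117.0, 279.0], 0.65)]
scoop [([245.0, 243.0], 0.42)]
top [[412.5015779    0.         248.54628576]
 [  0.         412.5015779  191.98441131]
 [  0.           0.           1.        ]] [ 2.15552736 -2.10759379  0.11906985] [0.01919813 0.54552203 1.11358714]
plane [([172.0, 304.0], 0.57)]
plane_iron [([173.0, 309.0], 0.59)]
plane_bar []
wedge [([258.0, 95.0], 0.88), ([160.0, 106.0], 0.7)]
tool_block [([212.0, 134.0], 0.66)]
mallet [([227.0, 395.0], 0.95), ([280.0, 160.0], 0.73)]
plane_set [([207.0, 206.0], 0.98)]
weight []
dish [([115.0, 203.0], 0.57)]
jar [([129.0, 153.0], 0.69)]
bowl [([278.0, 159.0], 0.86)]
scoop [([128.0, 362.0], 0.89)]
```

View pics/scene0.png

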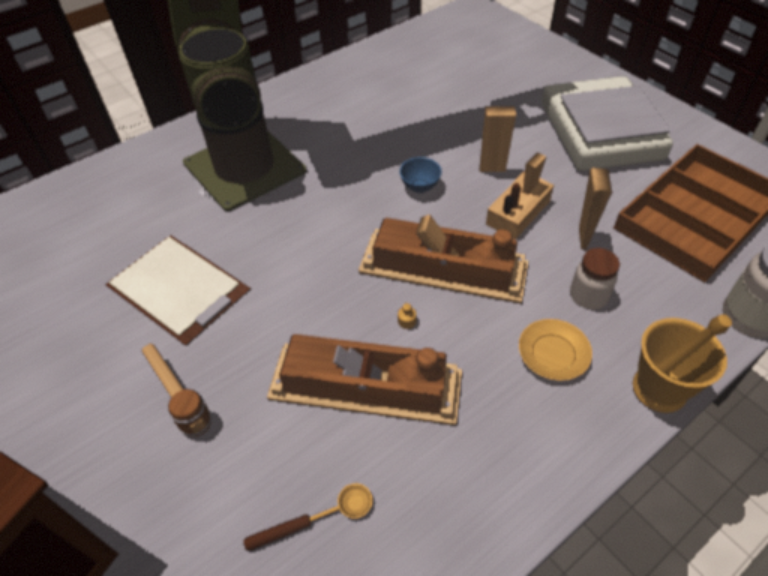

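View pics/top0.png

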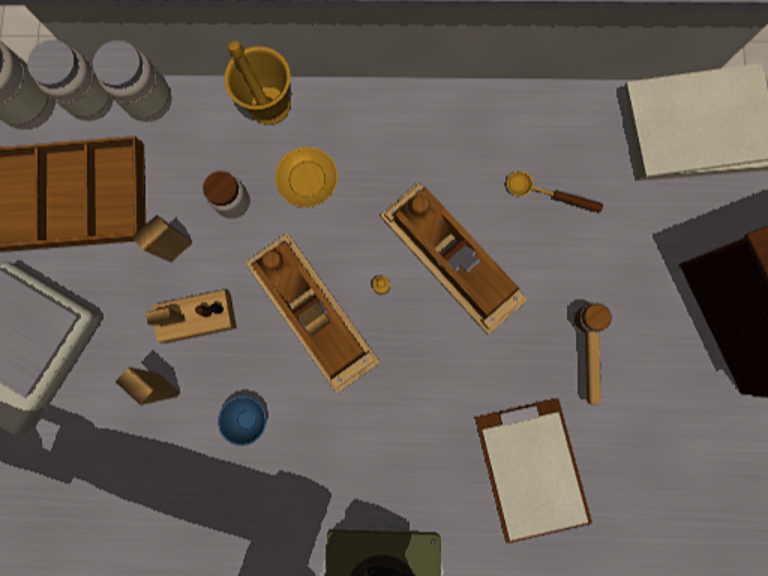

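The scene shows the wedgeless plane at about (365,375) with the grey iron exposed, and the finished plane at (445,255). The tool block is at (520,200) with the wedge at its far end, and two bigger look-alike wedges stand at (497,140) and (595,205). In the top view the wedgeless plane is at (455,258), the mallet at (595,318) with its handle toward the robot, and the block wedge at (165,315).

```bash
cat > h.py <<'E'
from rig import *
import cv2,numpy as np
from scipy.spatial.transform import Rotation as Ro
def cam(c,d=None,st=None):
    d=d or capture(c)
    K=d["intrinsics"]
    if c=="wrist":
        T=np.eye(4);T[:3,:3]=Ro.from_euler("xyz",st["orientation"]).as_matrix();T[:3,3]=st["tool_pos"]
        W=T@d["T_tool_cam"]; R=W[:3,:3].T; t=-R@W[:3,3]
    else: R=cv2.Rodrigues(d["rvec"])[0]; t=np.array(d["tvec"]).ravel()
    return d["color"],K,R,t
def proj(K,R,t,P):
    p=(np.atleast_2d(P)@R.T+t)@K.T; return p[:,:2]/p[:,2:]
def back(K,R,t,uv,z):
    r=R.T@np.linalg.solve(K,[uv[0],uv[1],1]); C=-R.T@t
    return C+r*(z-C[2])/r[2]
def tri(views):  # [(K,R,t,uv)]
    A=[];b=[]
    for K,R,t,uv in views:
        r=R.T@np.linalg.solve(K,[uv[0],uv[1],1]); r/=np.linalg.norm(r); M=np.eye(3)-np.outer(r,r)
        A.append(M);b.append(M@(-R.T@t))
    return np.linalg.lstsq(np.vstack(A),np.hstack(b),rcond=None)[0]
E
python3 - <<'E'
from h import *
im,K,R,t=cam("top")
f=lambda l,z:[np.round(back(K,R,t,(u/1.5,v/1.5),z),4).tolist() for u,v in l]
print("cam",-R.T@t)
for n,l,z in [("board",[(418,184),(525,298),(489,333),(381,215)],.012),("block",[(148,306),(229,289),(236,326),(154,343)],.045),("mallet",[(595,318)],.072),("handle",[(594,403)],.049),("set",[(287,235),(378,360),(338,390),(247,263)],.012),("wedgebutt",[(160,314)],.118),("weight",[(381,284)],.04)]: print(n,f(l,z))
st=read_state(); im,K,R,t=cam("wrist",None,st); cv2.imwrite("pics/w0.png",im)
print("wcam",-R.T@t, R[2])
s,K2,R2,t2=cam("scene")
for c,k in (("top",0),("scene",0)):
  for l in ("wedge","mallet","tool_block","plane"):
    for b in regions_of(c,l)[:3]:
      m=b["region"].astype(np.uint8); r=cv2.minAreaRect(cv2.findNonZero(m)); print(c,l,round(b["confidence"],2),m.sum(),np.round(cv2.boxPoints(r)).tolist())
E
```

```text
cam [ 0.38006604 -0.00757254  1.18047941]
board [[0.7558, -0.0508, 0.012], [0.5356, -0.2558, 0.012], [0.4679, -0.188, 0.012], [0.6924, 0.0201, 0.012]]
block [[0.5017, 0.4506, 0.045], [0.5368, 0.3, 0.045], [0.4679, 0.2829, 0.045], [0.4331, 0.434, 0.045]]
mallet [[0.4943, -0.3663, 0.072]]
handle [[0.3447, -0.368, 0.049]]
set [[0.6495, 0.2017, 0.012], [0.4126, 0.0193, 0.012], [0.3552, 0.0927, 0.012], [0.5928, 0.2768, 0.012]]
wedgebutt [[0.4803, 0.3989, 0.118]]
weight [[0.5527, 0.0164, 0.04]]
wcam [0.08178504 0.6471584  0.37395794] [ 0.26527952 -0.0611527  -0.96223029]
top wedge 0.84 644 [[88.0, 159.0], [101.0, 141.0], [127.0, 160.0], [113.0, 178.0]]
top wedge 0.56 673 [[76.0, 254.0], [92.0, 235.0], [120.0, 260.0], [104.0, 279.0]]
top wedge 0.54 243 [[98.0, 204.0], [122.0, 204.0], [122.0, 216.0], [98.0, 216.0]]
top mallet 0.79 933 [[382.0, 201.0], [407.0, 201.0], [407.0, 268.0], [382.0, 268.0]]
top tool_block 0.95 1230 [[99.0, 203.0], [152.0, 192.0], [158.0, 218.0], [105.0, 229.0]]
top plane 0.91 3808 [[252.0, 144.0], [279.0, 119.0], [352.0, 198.0], [326.0, 223.0]]
top plane 0.5 3682 [[162.0, 174.0], [191.0, 153.0], [253.0, 241.0], [224.0, 261.0]]
top plane 0.39 270 [[293.0, 169.0], [306.0, 156.0], [322.0, 172.0], [309.0, 185.0]]
scene wedge 0.78 217 [[345.0, 125.0], [353.0, 101.0], [364.0, 104.0], [355.0, 129.0]]
scene wedge 0.77 853 [[318.0, 114.0], [324.0, 68.0], [345.0, 71.0], [339.0, 117.0]]
scene wedge 0.67 672 [[383.0, 164.0], [393.0, 111.0], [410.0, 114.0], [400.0, 167.0]]
scene mallet 0.63 950 [[93.0, 232.0], [114.0, 222.0], [143.0, 284.0], [122.0, 294.0]]
scene mallet 0.34 1056 [[320.0, 144.0], [355.0, 110.0], [374.0, 128.0], [339.0, 164.0]]
scene tool_block 0.85 1025 [[320.0, 144.0], [354.0, 110.0], [373.0, 129.0], [339.0, 164.0]]
scene plane 0.8 5650 [[178.0, 267.0], [184.0, 218.0], [310.0, 235.0], [304.0, 284.0]]
```

move_arm(
  commands=[
    [[0,0,-80],[32,-24.5,4],8.5],
    [[0,0,-80],[32,-24.5,4],8.5],
    [[0,0,-80],[32,-24.5,4],8.5],
    [[0,0,-80],[32,-24.5,4],8.5],
    [[0,0,-80],[32,-24.5,4],8.5],
    [[0,0,-80],[32,-24.5,4],8.5],
    [[0,0,-80],[32,-24.5,4],8.5],
    [[0,0,-80],[32,-24.5,4],8.5],
    [[0,0,-80],[32,-24.5,4],8.5],
    [[0,0,-80],[32,-24.5,4],8.5],
  ],
)

```text
time: 2.85
tool_pos: [0.4711, 0.3861, 0.2716]
orientation: [3.141, -0.0, 1.506]
wrist_force: [-0.6, 0.3, -0.6]
finger_gap: 0.994
grasp_force: 0.0
```

move_arm(
  commands=[
    [[0,0,-74],[0,0,0],5.8],
    [[0,0,-74],[0,0,0],5.8],
    [[0,0,-74],[0,0,0],5.8],
    [[0,0,-74],[0,0,0],5.8],
    [[0,0,-74],[0,0,0],5.8],
    [[0,0,-74],[0,0,0],5.8],
    [[0,0,-74],[0,0,0],5.8],
    [[0,0,-74],[0,0,0],5.8],
    [[0,0,-74],[0,0,0],5.8],
    [[0,0,-74],[0,0,0],5.8],
  ],
)

```text
time: 3.85
tool_pos: [0.4693, 0.3876, 0.2714]
orientation: [-3.142, -0.0, 0.222]
wrist_force: [-0.1, -0.0, -0.7]
finger_gap: 0.679
grasp_force: 0.0
```

Run:
```python
from h import *
st=read_state(); im,K,R,t=cam("wrist",None,st); cv2.imwrite("pics/w1.png",cv2.resize(im,None,fx=1.5,fy=1.5)); np.savez("w1.npz",K=K,R=R,t=t)
print(st["time"],st["tool_pos"],st["orientation"],st["joint_pos"],st["finger_gap"])
# predicted
yb=np.array([np.cos(np.radians(103)),np.sin(np.radians(103)),0]);xb=np.array([yb[1],-yb[0],0]);c=np.array([.485,.367,0])
print("pred block top corners",np.round(1.5*proj(K,R,t,[c+sx*.035*xb+sy*.07*yb+[0,0,.045] for sx,sy in((1,1),(1,-1),(-1,-1),(-1,1))])).tolist())
print("pred butt",1.5*proj(K,R,t,[c+.035*yb+sx*.01175*xb+sy*.02*yb+[0,0,.118] for sx,sy in((1,1),(1,-1),(-1,-1),(-1,1))]))
for l in ("wedge","tool_block"):
  for b in regions_of("wrist",l)[:3]:
    m=b["region"].astype(np.uint8); r=cv2.minAreaRect(cv2.findNonZero(m)); print(l,round(b["confidence"],2),m.sum(),np.round(1.5*cv2.boxPoints(r)).tolist())
```

```text
3.85 [0.46933133 0.38759618 0.27137748] [-3.14153108e+00 -7.01618161e-05  2.22230624e-01] [6.02117788e-01 1.18492288e-02 1.70086324e+00 3.14871307e-05
 1.42879220e+00 1.95067903e+00] 0.679120811416815
pred block top corners [[308.0, 160.0], [508.0, 159.0], [502.0, 257.0], [312.0, 257.0]]
pred butt [[319.38255961 209.08358791]
 [389.01228515 208.84712807]
 [388.87806893 248.73190185]
 [320.70519126 248.95444264]]
wedge 0.88 4261 [[260.0, 483.0], [276.0, 307.0], [349.0, 314.0], [333.0, 490.0]]
wedge 0.87 1474 [[321.0, 201.0], [390.0, 201.0], [390.0, 249.0], [321.0, 249.0]]
wedge 0.69 753 [[342.0, 0.0], [416.0, 0.0], [416.0, 40.0], [342.0, 40.0]]
tool_block 0.75 7453 [[307.0, 158.0], [508.0, 155.0], [509.0, 260.0], [309.0, 263.0]]
tool_block 0.51 2356 [[410.0, 424.0], [474.0, 403.0], [506.0, 499.0], [442.0, 520.0]]
```

View pics/w1.png

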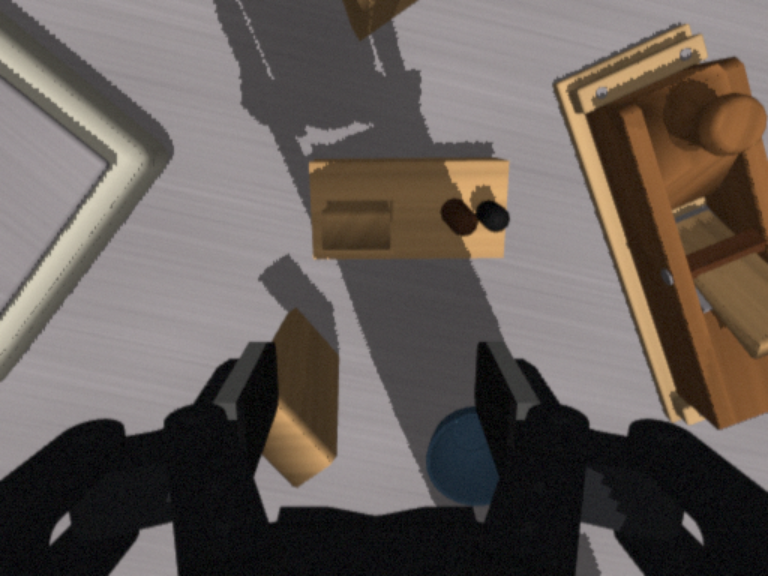

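Wrist view: the tool block's top face spans (310,160)-(508,258), and the wedge butt spans columns 321-390 and rows 208-249. That matches my prediction to about 1 px. Going down to grasp it.

move_arm(
  commands=[
    [[0,0,0],[0.8,1.35,0],5.8],
    [[0,0,0],[0.8,1.35,-4],5.8],
    [[0,0,0],[0.8,1.35,-8],5.8],
    [[0,0,0],[0.8,1.35,-12],5.8],
    [[0,0,0],[0.8,1.35,-15],5.8],
    [[0,0,0],[0.8,1.35,-17],5.8],
    [[0,0,0],[0.8,1.35,-18.5],5.8],
    [[0,0,0],[0.8,1.35,-19.6],5.8],
    [[0,0,0],[0.8,1.35,-19.6],5.8],
  ],
  grip_force=40,
)

```text
time: 4.9
tool_pos: [0.4767, 0.4007, 0.0739]
orientation: [3.141, 0.002, 0.222]
wrist_force: [-0.0, 0.8, 0.4]
finger_gap: 0.678
grasp_force: 0.0
```

move_arm(
  commands=[
    [[0,0,0],[0,0,0],2.0],
    [[0,0,0],[0,0,0],2.0],
    [[0,0,0],[0,0,0],2.0],
    [[0,0,0],[0,0,0],2.0],
    [[0,0,0],[0,0,0],2.0],
    [[0,0,0],[0,0,0],2.0],
  ],
)

```text
time: 5.5
tool_pos: [0.4781, 0.4017, 0.0767]
orientation: [-3.141, -0.002, 0.222]
wrist_force: [0.3, 0.0, 5.4]
finger_gap: 0.464
grasp_force: 43.8
```

move_arm(
  commands=[
    [[0,0,0],[0,0,2],2.0],
    [[0,0,0],[0,0,5],2.0],
    [[0,0,0],[0,0,9],2.0],
    [[0,0,0],[0,0,13],2.0],
    [[0,0,0],[0,0,17],2.0],
    [[0,0,0],[0,0,20],2.0],
    [[0,0,8],[1,-4,20],2.0],
    [[0,0,16],[2,-8,20],2.0],
    [[0,0,24],[3,-13,20],2.0],
    [[0,0,30],[3,-18,20],2.0],
  ],
)

```text
time: 6.5
tool_pos: [0.5073, 0.2211, 0.2743]
orientation: [-3.141, 0.001, 0.751]
wrist_force: [0.3, -0.9, -0.1]
finger_gap: 0.463
grasp_force: 43.3
```

move_arm(
  commands=[
    [[0,0,0],[1,-4,0],2.0],
    [[0,0,0],[2,-8,0],2.0],
    [[0,0,0],[3,-13,0],2.0],
    [[0,0,0],[4,-18,0],2.0],
    [[0,0,0],[4,-23,0],2.0],
    [[0,0,0],[4,-28,0],2.0],
    [[0,0,0],[4,-33,0],2.0],
    [[0,0,0],[4,-37,0],2.0],
    [[0,0,0],[4,-40,0],2.0],
    [[0,0,0],[4,-40,0],2.0],
  ],
)

```text
time: 7.5
tool_pos: [0.5465, -0.1805, 0.2741]
orientation: [-3.14, 0.002, 0.741]
wrist_force: [0.0, 0.6, -1.2]
finger_gap: 0.465
grasp_force: 43.3
```

Run:
```python
from h import *
st=read_state(); im,K,R,t=cam("wrist",None,st); cv2.imwrite("pics/w2.png",cv2.resize(im,None,fx=1.5,fy=1.5)); np.savez("w2.npz",K=K,R=R,t=t)
print(st["time"],st["tool_pos"],st["orientation"],st["joint_pos"],st["finger_gap"])
a=np.radians(42.9);x=np.array([np.cos(a),np.sin(a),0]);y=np.array([-x[1],x[0],0]);c=np.array([.6129,-.1186,0]);z=np.array([0,0,1])
print("pred stock top",np.round(1.5*proj(K,R,t,[c+sx*.128*x+sy*.038*y+.074*z for sx,sy in((1,1),(1,-1),(-1,-1),(-1,1))])).tolist())
print("pred board",np.round(1.5*proj(K,R,t,[c+sx*.155*x+sy*.05*y+.012*z for sx,sy in((1,1),(1,-1),(-1,-1),(-1,1))])).tolist())
print("pred throat z74 x-grid y0",np.round(1.5*proj(K,R,t,[c+s*x+.074*z for s in(-.04,-.02,0,.02,.04)])).tolist())
for l in ("wedge","plane_iron","plane_bar","plane"):
  for b in regions_of("wrist",l)[:2]:
    m=b["region"].astype(np.uint8); r=cv2.minAreaRect(cv2.findNonZero(m)); print(l,round(b["confidence"],2),m.sum(),np.round(1.5*cv2.boxPoints(r)).tolist())
```

```text
7.5 [ 0.54646199 -0.180456    0.27406063] [-3.14023495e+00  1.61632171e-03  7.40846423e-01] [-4.11780074e-01 -6.22688079e-02  1.76911485e+00 -9.34090436e-04
  1.43664376e+00  4.18296739e-01] 0.4646971850086475
pred stock top [[304.0, -155.0], [441.0, -156.0], [431.0, 283.0], [321.0, 284.0]]
pred board [[297.0, -154.0], [449.0, -156.0], [437.0, 292.0], [315.0, 293.0]]
pred throat z74 x-grid y0 [[375.0, 153.0], [374.0, 121.0], [374.0, 87.0], [374.0, 53.0], [374.0, 17.0]]
wedge 0.8 13274 [[286.0, 288.0], [465.0, 288.0], [465.0, 483.0], [286.0, 483.0]]
plane_iron 0.8 2310 [[339.0, 62.0], [416.0, 62.0], [416.0, 165.0], [339.0, 165.0]]
plane_bar 0.81 963 [[334.0, 74.0], [420.0, 74.0], [420.0, 98.0], [334.0, 98.0]]
plane 0.93 16921 [[306.0, 0.0], [446.0, 0.0], [446.0, 294.0], [306.0, 294.0]]
```

View pics/w2.png

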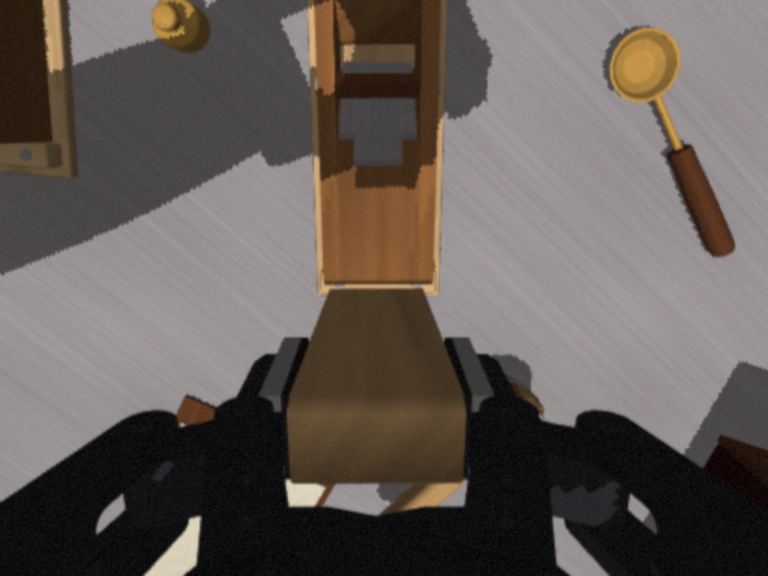

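Wrist view: the held wedge's butt spans (287,402)-(467,482) and its thin-end edge is at row 288, columns 330-425. The iron's tang top is at row 165, columns 352-403; the bar is at rows 74-98, and the throat is centred near column 377.

Run:
```python
from h import *
d=np.load("w2.npz");K,R,t=d["K"],d["R"],d["t"]
# wedge in tool via PnP
O=np.array([[.01175,-.02,.11],[.01175,.02,.11],[-.01175,-.02,.11],[-.01175,.02,.11],[.0035,-.02,0],[.0035,.02,0]])
im=np.array([(465,402),(287,402),(467,482),(287,482),(425,288),(330,288)])/1.5
for s in (1,-1):
  o=O*[1,s,1]
  ok,rv,tv=cv2.solvePnP(o,im,K,None); Rw=R.T@cv2.Rodrigues(rv)[0]; tw=R.T@(tv.ravel()-t)
  e=np.abs(cv2.projectPoints(o,rv,tv,K,None)[0].reshape(-1,2)-im).mean()
  print(s,"err",e,"thin end world",tw,"z",Rw[:,2],"y",Rw[:,1])
a=np.radians(42.9);x=np.array([np.cos(a),np.sin(a),0]);y=np.array([-x[1],x[0],0]);c=np.array([.6129,-.1186,0])
pl=lambda p:np.round([(p-c)@x*1e3,(p-c)@y*1e3,p[2]*1e3],1)
for z in(.088,.092,.096,.1): print("tang",pl(back(K,R,t,(352/1.5,165/1.5),z)),pl(back(K,R,t,(403/1.5,165/1.5),z)))
for z in(.060,.066,.072): print("bar",z,[pl(back(K,R,t,(377/1.5,r/1.5),z)) for r in(74,98)])
print("edges z74 at row187/ shoulders136",pl(back(K,R,t,(377/1.5,187/1.5),.074)))
for l,r in((317,292),(309,20),):print("boardL",pl(back(K,R,t,(l/1.5,r/1.5),.012)))
for l,r in((438,292),(446,20)):print("boardR",pl(back(K,R,t,(l/1.5,r/1.5),.012)))
```

```text
1 err 1.908905780644666 thin end world [ 0.54506177 -0.18342824  0.20243606] z [-0.00120546  0.00457208  0.99998882] y [-0.67961564  0.73355652 -0.00417317]
-1 err 1.9089058012172917 thin end world [ 0.64887769 -0.0870634   0.63071184] z [ 0.00120546 -0.00457207 -0.99998882] y [-0.67961564  0.73355652 -0.00417317]
tang [-46.5  14.1  88. ] [-46.7 -17.7  88. ]
tang [-46.2  13.9  92. ] [-46.4 -17.5  92. ]
tang [-45.9  13.8  96. ] [-46.1 -17.3  96. ]
tang [-45.7  13.6 100. ] [-45.9 -17.1 100. ]
bar 0.06 [array([ 9.1, -1.8, 60. ]), array([-5.6, -1.7, 60. ])]
bar 0.066 [array([ 8.6, -1.8, 66. ]), array([-5.9, -1.7, 66. ])]
bar 0.072 [array([ 8. , -1.8, 72. ]), array([-6.2, -1.7, 72. ])]
edges z74 at row187/ shoulders136 [-61.8  -1.4  74. ]
boardL [-154.2   48.4   12. ]
boardL [49.9 46.5 12. ]
boardR [-154.8  -50.9   12. ]
boardR [ 49.2 -51.4  12. ]
```

move_arm(
  commands=[
    [[5,-5.5,0],[0.2,0.2,0],2.0],
    [[10,-10.9,0],[0.4,0.4,0],2.0],
    [[15,-16.4,0],[0.6,0.6,0],2.0],
    [[20,-21.8,0],[0.8,0.8,0],2.0],
    [[24.1,-26.3,0],[1.0,0.8,0],2.0],
    [[24.1,-26.3,0],[1.0,0.8,-4],2.0],
    [[24.1,-26.3,0],[1.0,0.8,-8],2.0],
    [[24.1,-26.3,0],[1.0,0.8,-11],2.0],
    [[24.1,-26.3,0],[1.0,0.8,-12],2.0],
    [[24.1,-26.3,0],[1.0,0.8,-12],2.0],
  ],
)

```text
time: 8.75
tool_pos: [0.5568, -0.1677, 0.1538]
orientation: [-3.14, -0.622, 0.746]
wrist_force: [-0.0, -0.1, 0.2]
finger_gap: 0.459
grasp_force: 43.4
```

Run:
```python
from h import *
st=read_state(); im,K,R,t=cam("wrist",None,st); s2=read_state()
cv2.imwrite("pics/w3.png",cv2.resize(im,None,fx=1.5,fy=1.5)); np.savez("w3.npz",K=K,R=R,t=t)
print(st["time"],st["tool_pos"],s2["tool_pos"],st["orientation"],st["joint_pos"],st["finger_gap"])
print("tool axes",Ro.from_euler("xyz",st["orientation"]).as_matrix().round(4).tolist())
```

```text
8.75 [ 0.55675519 -0.16768584  0.15380141] [ 0.557794   -0.16856348  0.15594099] [-3.14020611 -0.62210554  0.74559043] [-0.66607637 -0.04756668  2.05444692  0.68946906  1.13104184 -0.1435293 ] 0.4585127103740635
tool axes [[0.597, 0.679, 0.4272], [0.5513, -0.7341, 0.3964], [0.5827, -0.0011, -0.8127]]
```

View pics/w3.png

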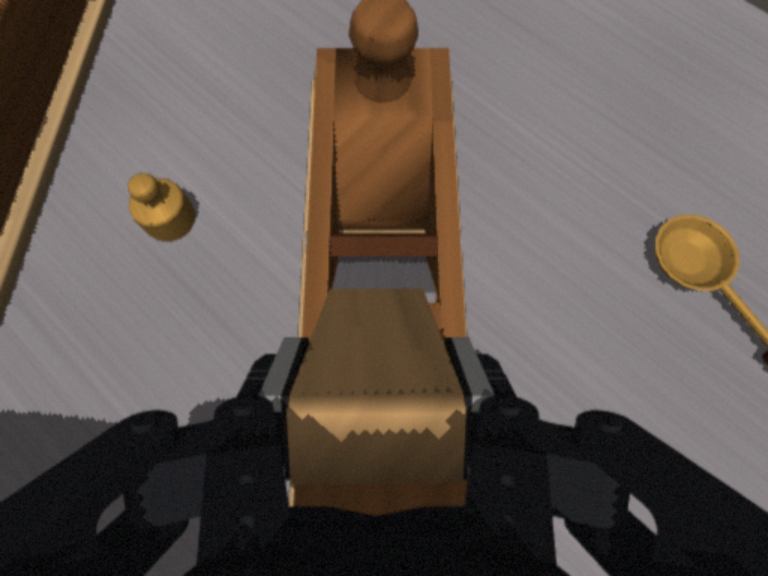

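Tilted view: the stock's toe corners are at (317,48) and (449,48), and the bar spans rows 236-256, columns 330-438. The wedge's thin end is at row 288, columns 330-425, hanging over the throat slightly to the left.

Run:
```python
from h import *
D=[]
for i in range(6):
    D.append(read_state()); c=capture("wrist")
pos=np.mean([s["tool_pos"] for s in D],0); ori=np.mean([s["orientation"]*[np.sign(s["orientation"][0])*-1 if 0 else 1,1,1] for s in D],0); ori[0]=np.mean([np.mod(s["orientation"][0],2*np.pi) for s in D])
print(np.std([s["tool_pos"] for s in D],0),pos,ori)
st=dict(tool_pos=pos,orientation=ori); im,K,R,t=cam("wrist",c,st); np.savez("w3.npz",K=K,R=R,t=t)
Rt=Ro.from_euler("xyz",ori).as_matrix()
B=lambda u,v,z:back(K,R,t,(u/1.5,v/1.5),z)
TL,TR,BL,BR=B(317,48,.074),B(449,48,.074),B(300,335,.074),B(467,335,.074)
print("toe corners",TL,TR,"w",np.linalg.norm(TL-TR),"w2",np.linalg.norm(BL-BR))
m1,m2=(TL+TR)/2,(BL+BR)/2; yaw=np.arctan2(*(m1-m2)[1::-1]); print("yaw",np.degrees(yaw))
x=np.array([np.cos(yaw),np.sin(yaw),0]);y=np.array([-x[1],x[0],0]); c0=m1-.128*x; c0[2]=0; print("centre",c0)
d=np.load("w2.npz"); V2=(d["K"],d["R"],d["t"]); V3=(K,R,t)
pl=lambda p:np.round([(p-c0)@x*1e3,(p-c0)@y*1e3,p[2]*1e3],1)
print("bar heel edge tri",pl(tri([(*V2,(377/1.5,98/1.5)),(*V3,(384/1.5,256/1.5))])))
print("bar toe edge tri",pl(tri([(*V2,(377/1.5,74/1.5)),(*V3,(384/1.5,236/1.5))])))
print("tang w2 @.086",pl(back(*V2,(377.5/1.5,165/1.5),.086)))
O=np.array([[.01175,-.02,.11],[.01175,.02,.11],[-.01175,-.02,.11],[-.01175,.02,.11],[.0035,-.02,0],[.0035,.02,0]])
q=np.array([(465,400),(289,400),(467,483),(288,483),(425,289),(330,289)])/1.5
ok,rv,tv=cv2.solvePnP(O,q,K,None); Rw=R.T@cv2.Rodrigues(rv)[0]; tw=R.T@(tv.ravel()-t)
print((cv2.projectPoints(O,rv,tv,K,None)[0].reshape(-1,2)-q).round(1).tolist())
print("wedge thin in tool",Rt.T@(tw-pos),"in plane",pl(tw),"z",Rw[:,2]@x,Rw[:,2]@y,Rw[2,2],"axis in tool",Rt.T@Rw[:,2])
# nominal wedge: thin at tool(0,0,.07)
n=np.array([[o[0],-o[1],.07-o[2]] for o in O]); print("nominal px",(1.5*proj(K,R,t,n@Rt.T+pos)).round().tolist())
```

```text
[0.00030221 0.00045825 0.00070978] [ 0.55840725 -0.16947404  0.15741531] [ 3.13509773 -0.62333415  0.74928244]
toe corners [ 0.68083668 -0.0106316   0.074     ] [ 0.73352266 -0.0670105   0.074     ] w 0.07716470981002077 w2 0.07872444486620628
yaw 42.58567893678156
centre [ 0.61293759 -0.12543762  0.        ]
bar heel edge tri [-1.7  1.5 71.2]
bar toe edge tri [13.4  1.4 62.1]
tang w2 @.086 [-42.2   3.   86. ]
[[0.8, -2.1], [-0.6, -2.0], [-3.4, 2.3], [3.2, 2.4], [-0.9, -0.5], [0.9, -0.4]]
wedge thin in tool [-0.00328434  0.0011748   0.07087603] in plane [-31.2   3.1  98. ] z -0.5774306704760568 0.006182701496736404 0.8164163123038224 axis in tool [ 0.00778095 -0.00316534 -0.99996472]
nominal px [[464.0, 389.0], [283.0, 389.0], [459.0, 480.0], [288.0, 480.0], [421.0, 282.0], [328.0, 282.0]]
```

move_arm(
  commands=[
    [[0,0,0],[-2,-1.8,1],2.0],
    [[0,0,0],[-4,-3.6,1],2.0],
    [[0,0,0],[-6,-5.4,1],2.0],
    [[0,0,0],[-7.4,-6.8,1],2.0],
    [[0,0,0],[-7.4,-6.8,1],2.0],
    [[0,0,0],[-7.4,-6.8,1],2.0],
    [[0,0,0],[-7.4,-6.8,1],2.0],
  ],
)

```text
time: 9.8
tool_pos: [0.4838, -0.2369, 0.1657]
orientation: [3.138, -0.623, 0.747]
wrist_force: [0.8, -0.4, -0.7]
finger_gap: 0.468
grasp_force: 43.4
```

Run:
```python
from h import *
D=[];I=[]
for i in range(8):
    D.append(read_state()); c=capture("wrist"); I.append(c["color"].astype(float))
P=np.array([s["tool_pos"] for s in D]);Rm=Ro.from_euler("xyz",[s["orientation"] for s in D]).mean()
print(P.round(4).tolist(),D[-1]["wrist_force"],c["intrinsics"],c["T_tool_cam"].round(4).tolist())
st=dict(tool_pos=P.mean(0),orientation=Rm.as_euler("xyz")); print(st)
im,K,R,t=cam("wrist",c,st); np.savez("w4.npz",K=K,R=R,t=t,pos=P.mean(0),Rt=Rm.as_matrix())
im=np.mean(I,0).astype(np.uint8); cv2.imwrite("pics/w4.png",cv2.resize(im[:330,120:390],None,fx=2.2,fy=1.8*1)) if 0 else cv2.imwrite("pics/w4.png",cv2.resize(im[0:260,130:390],None,fx=2.3,fy=2.3,interpolation=cv2.INTER_CUBIC))
print("crop: px=130+u/2.3, py=v/2.3")
```

```text
[[0.4838, -0.2369, 0.1657], [0.4838, -0.2367, 0.1655], [0.4838, -0.2366, 0.1655], [0.4837, -0.2366, 0.1654], [0.4837, -0.2366, 0.1653], [0.4836, -0.2367, 0.1653], [0.4836, -0.2368, 0.1653], [0.4835, -0.2369, 0.1653]] [-0.24937561 -0.15917626 -0.37943121] [[345.07418665   0.         250.55936617]
 [  0.         345.07418665 181.22568155]
 [  0.           0.           1.        ]] [[0.0009, -0.9628, -0.2703, 0.0678], [1.0, 0.001, -0.0004, 0.0005], [0.0007, -0.2703, 0.9628, -0.1434], [0.0, 0.0, 0.0, 1.0]]
{'tool_pos': array([ 0.4836979 , -0.23670723,  0.16540012]), 'orientation': array([ 3.13875918, -0.62268235,  0.74747926])}
crop: px=130+u/2.3, py=v/2.3
```

View pics/w4.png

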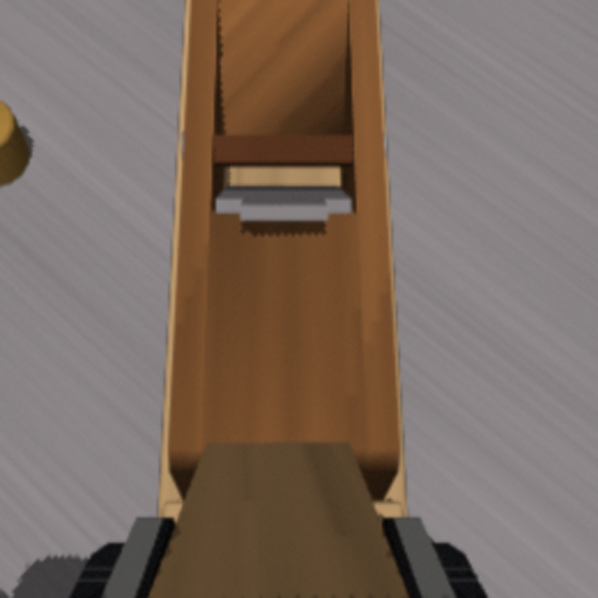

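The crop shows the iron end-on: tang back edge at row 221, columns 241-327, shoulders at row 213, and the bar at rows 134-162, columns 213-355. The wedge's thin end is at row 443, columns 203-350.

Run:
```python
from h import *
d=np.load("w4.npz"); V4=(d["K"],d["R"],d["t"]); pos,Rt=d["pos"],d["Rt"]
d=np.load("w2.npz"); V2=(d["K"],d["R"],d["t"])
q=lambda u,v:(130+u/2.3,v/2.3); w=lambda u,v:(u/1.5,v/1.5)
B=lambda u,v,z:back(*V4,q(u,v),z)
L1,R1,L2,R2=B(190,0,.074),B(380,0,.074),B(169,455,.074),B(401,455,.074)
print("widths",np.linalg.norm(L1-R1),np.linalg.norm(L2-R2))
m1,m2=(L1+R1)/2,(L2+R2)/2; yaw=np.arctan2(*(m1-m2)[1::-1]); print("yaw",np.degrees(yaw))
x=np.array([np.cos(yaw),np.sin(yaw),0]);y=np.array([-x[1],x[0],0]); c=np.array([.6129,-.1186,0])
pl=lambda p:np.round([(p-c)@x*1e3,(p-c)@y*1e3,p[2]*1e3],1)
print("mid line",pl(m1),pl(m2))
for n,a,b in(("tangB L",w(352,165),q(241,221)),("tangB R",w(403,165),q(327,221)),("bar heel L",w(334,98),q(213,162)),("bar heel R",w(420,98),q(355,162)),("bar toe",w(377,74),q(284,134))):
    print(n,pl(tri([(*V2,a),(*V4,b)])))
print("tool axes",Rt.round(3).tolist())
# wedge in w4: thin edge + pose assumption (axis = tool z): depth from width 147/2.3 px
K,R,t=V4
dep=.04*K[0,0]/(147/2.3); p=np.linalg.solve(K,[*q(276.5,443),1])*dep
T=capture("wrist")["T_tool_cam"]; print("thin +x edge in tool",T[:3,:3]@p+T[:3,3])
```

```text
widths 0.07792155420093044 0.07563728659097843
yaw 42.606674025801546
mid line [68.4 -2.5 74. ] [-126.8   -2.5   74. ]
tangB L [-46.6  13.4  87.4]
tangB R [-46.6 -17.4  87.6]
bar heel L [-5.9 25.6 66.3]
bar heel R [ -6.  -29.5  66.8]
bar toe [ 8.7 -2.  65. ]
tool axes [[0.596, 0.679, 0.43], [0.552, -0.735, 0.394], [0.583, 0.002, -0.812]]
thin +x edge in tool [0.00257392 0.00022738 0.06264035]
```

move_arm(
  commands=[
    [[0,0,0],[2,1.8,0],2.0],
    [[0,0,0],[4.5,4,0],2.0],
    [[0,0,0],[6.5,5.7,0],2.0],
    [[0,0,0],[7.05,6.15,0],2.0],
    [[0,0,0],[7.05,6.15,0],2.0],
    [[0,0,0],[7.5,6.55,-0.8],2.0],
    [[0,0,0],[7.9,6.95,-1.6],2.0],
    [[0,0,0],[8.33,7.32,-2.45],2.0],
    [[0,0,0],[8.33,7.32,-2.45],2.0],
    [[0,0,0],[8.33,7.32,-2.45],2.0],
  ],
)

```text
time: 11.25
tool_pos: [0.5663, -0.1639, 0.1401]
orientation: [3.141, -0.622, 0.745]
wrist_force: [-0.3, -0.0, -0.3]
finger_gap: 0.463
grasp_force: 43.4
```

Run:
```python
from h import *
D=[]
for i in range(4):
    D.append(read_state()); c=capture("wrist")
print(np.array([s["tool_pos"] for s in D]).round(4).tolist(),D[-1]["orientation"],D[-1]["wrist_force"])
cv2.imwrite("pics/w5.png",cv2.resize(c["color"][100:340,130:390],None,fx=2.3,fy=2.3,interpolation=cv2.INTER_CUBIC))
st=D[-1];Rt=Ro.from_euler("xyz",st["orientation"]).as_matrix();seat=np.array([.6211,-.1140,.0344])
thin=st["tool_pos"]+Rt@[-.0023,.0002,.069]
S=np.array([[.8121*np.cos(.7436),.8121*np.sin(.7436),.5835],[-np.sin(.7436),np.cos(.7436),0],[-.5835*np.cos(.7436),-.5835*np.sin(.7436),.8121]])
print("thin in seat mm",S@(thin-seat)*1e3)
```

```text
[[0.5663, -0.1639, 0.1401], [0.5666, -0.1642, 0.1406], [0.5667, -0.1643, 0.141], [0.5668, -0.1644, 0.1412]] [ 3.1380321  -0.62270356  0.74666132] [ 0.62944145 -0.37528327 -1.11171253]
thin in seat mm [-0.15798766 -0.62749006 60.96703237]
```

View pics/w5.png

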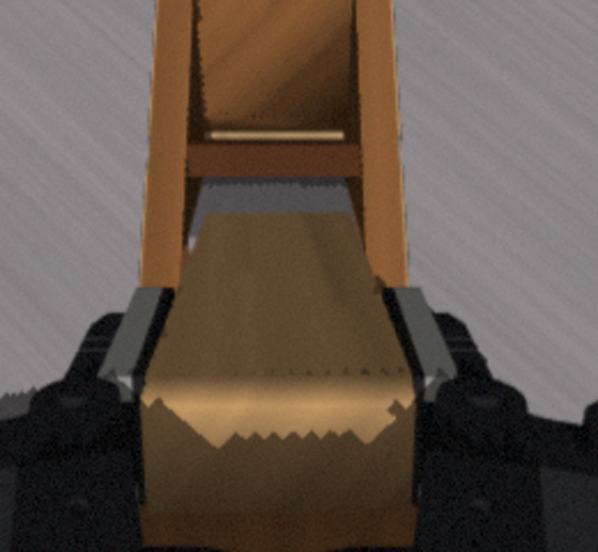

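The crop shows the wedge centred in the throat, with its thin end (row 213) in front of the iron face and behind the bar edge (row 178). Inserting along the wedge axis.

move_arm(
  commands=[
    [[0,0,0],[0.43,0.39,-0.81],2.0],
    [[0,0,0],[0.86,0.79,-1.62],2.0],
    [[0,0,0],[1.2,1.1,-2.27],2.0],
    [[0,0,0],[1.38,1.26,-2.6],2.0],
    [[0,0,0],[1.38,1.26,-2.6],2.0],
  ],
)

```text
time: 11.95
tool_pos: [0.5802, -0.1506, 0.1136]
orientation: [3.141, -0.622, 0.746]
wrist_force: [0.6, -0.9, -1.4]
finger_gap: 0.466
grasp_force: 43.4
```

move_arm(
  commands=[
    [[0,0,0],[0.22,0.2,-0.41],2.0],
    [[0,0,0],[0.43,0.39,-0.81],2.0],
    [[0,0,0],[0.65,0.59,-1.22],2.0],
    [[0,0,0],[0.77,0.71,-1.46],2.0],
    [[0,0,0],[0.77,0.71,-1.46],2.0],
  ],
)

```text
time: 12.45
tool_pos: [0.5883, -0.144, 0.1001]
orientation: [3.139, -0.623, 0.746]
wrist_force: [2.0, 0.4, -1.1]
finger_gap: 0.463
grasp_force: 43.3
```

move_arm(
  commands=[
    [[0,0,0],[0.11,0.1,-0.2],2.0],
    [[0,0,0],[0.22,0.2,-0.41],2.0],
    [[0,0,0],[0.26,0.24,-0.49],2.0],
    [[0,0,0],[0.26,0.24,-0.49],2.0],
  ],
)

```text
time: 12.85
tool_pos: [0.5913, -0.1419, 0.0958]
orientation: [3.138, -0.624, 0.746]
wrist_force: [2.3, 1.2, 0.4]
finger_gap: 0.462
grasp_force: 43.4
```

Small forces, at about 5 mm above hand-tight. Release, then look.

move_arm(
  commands=[
    [[0,0,0],[0,0,0],4.5],
    [[0,0,0],[0,0,0],5.5],
    [[0,0,0],[0,0,0],6.0],
    [[0,0,0],[0,0,0],6.0],
    [[0,0,0],[0,0,0],6.0],
  ],
)

```text
time: 13.35
tool_pos: [0.5906, -0.1419, 0.0952]
orientation: [3.139, -0.622, 0.746]
wrist_force: [0.4, -0.4, -0.2]
finger_gap: 0.697
grasp_force: 0.0
```

Run:
```python
from h import *
D=[]
for i in range(3):
    D.append(read_state()); c=capture("wrist")
st=D[-1]; im,K,R,t=cam("wrist",c,st); print(st["time"],st["tool_pos"],st["wrist_force"])
cv2.imwrite("pics/w6.png",cv2.resize(c["color"],None,fx=1.5,fy=1.5))
seat=np.array([.6211,-.1140,.0344])
S=np.array([[.8121*np.cos(.7436),.8121*np.sin(.7436),.5835],[-np.sin(.7436),np.cos(.7436),0],[-.5835*np.cos(.7436),-.5835*np.sin(.7436),.8121]])
for h in(0,.006): print(h,"pred butt corners px",(1.5*proj(K,R,t,seat+(np.array([[a,b,.11+h] for a,b in((.01175,.02),(.01175,-.02),(-.01175,-.02),(-.01175,.02))])@S))).round().tolist())
for b in regions_of("wrist","wedge")[:2]: print(b["confidence"],b["point"])
```

```text
13.45 [ 0.59067902 -0.14194707  0.09528017] [ 0.22181957 -0.11764906 -0.00722997]
0 pred butt corners px [[287.0, 389.0], [461.0, 390.0], [457.0, 478.0], [291.0, 477.0]]
0.006 pred butt corners px [[282.0, 403.0], [466.0, 403.0], [461.0, 495.0], [287.0, 494.0]]
0.47 [261.8, 255.5]
```

View pics/w6.png

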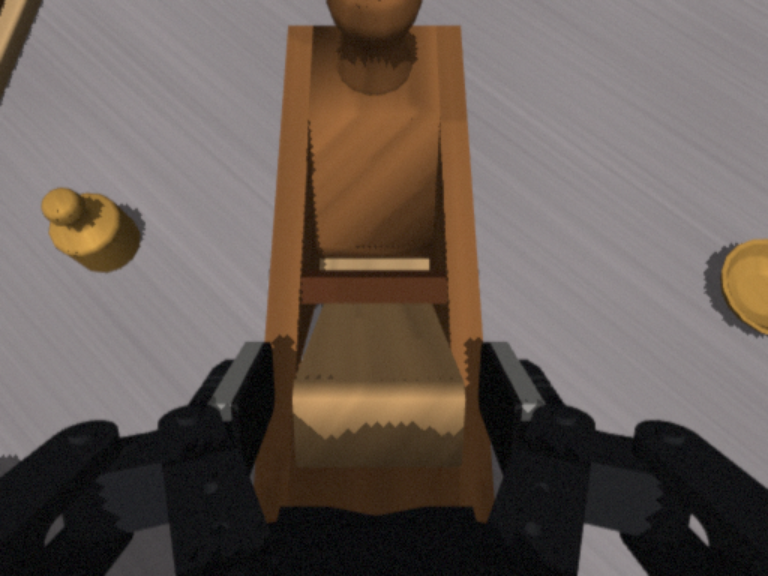

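The wedge is released, with its butt at columns 294-464, rows 383-466. It has slid down to about hand-tight, straight in the throat. Next is the mallet.

Run:
```python
from h import *
s=read_state(); R0=Ro.from_euler("xyz",s["orientation"]); R1=Ro.from_euler("xyz",[np.pi,0,0.0])
print(np.degrees((R1*R0.inv()).as_rotvec()).round(1), s["tool_pos"])
```

```text
[-13.2  34.  -41.3] [ 0.59072393 -0.14196102  0.0953069 ]
```

move_arm(
  commands=[
    [[0,0,0],[-0.86,-0.79,1.62],6],
    [[0,0,0],[-1.8,-1.6,3.3],6],
    [[0,0,0],[-3,-2.7,5.7],8],
    [[0,0,0],[-4.3,-3.9,8.1],8],
    [[0,0,0],[-4.3,-3.9,11],8],
    [[0,0,0],[-5,-5,14],8],
  ],
)

```text
time: 14.15
tool_pos: [0.5403, -0.1914, 0.2361]
orientation: [3.14, -0.623, 0.746]
wrist_force: [0.3, -0.5, -0.1]
finger_gap: 0.935
grasp_force: 0.0
```

move_arm(
  commands=[
    [[-2,5.1,-6.2],[-2,-3,1],8],
    [[-4,10.2,-12.4],[-4,-6,1.4],8],
    [[-6,15.3,-18.6],[-6,-9,1.4],8],
    [[-8,20.4,-24.8],[-8,-12,1.4],8],
    [[-10,25.5,-31],[-10,-15,1.4],8],
    [[-12,30.6,-37.2],[-13,-17.6,1.4],8],
    [[-13.2,34,-41.3],[-13,-17.6,1.4],8],
    [[-13.2,34,-41.3],[-13,-17.6,1.4],8],
    [[-13.2,34,-41.3],[-13,-17.6,1.4],8],
  ],
)

```text
time: 15.05
tool_pos: [0.411, -0.3675, 0.2491]
orientation: [-3.141, -0.001, 0.003]
wrist_force: [-0.2, -0.4, 0.3]
finger_gap: 0.937
grasp_force: 0.0
```

Run:
```python
from h import *
D=[]
for i in range(3):
    D.append(read_state()); c=capture("wrist")
st=D[-1]; im,K,R,t=cam("wrist",c,st); print(st["time"],st["tool_pos"],st["orientation"],st["joint_pos"])
cv2.imwrite("pics/w7.png",cv2.resize(im,None,fx=1.5,fy=1.5))
print("pred head top",1.5*proj(K,R,t,[[.4943,-.3663,.072],[.345,-.368,.049],[.345+.0,-.379,.049],[.345,-.357,.049]]))
for b in regions_of("wrist","mallet")[:2]:
    m=b["region"].astype(np.uint8); r=cv2.boundingRect(cv2.findNonZero(m)); print(b["confidence"],1.5*np.array(r))
    for row in range(r[1],r[1]+r[3],8):
        cc=np.flatnonzero(m[row]); 
        if len(cc): print(row*1.5,cc.min()*1.5,cc.max()*1.5+1)
```

```text
15.15 [ 0.41075162 -0.36759364  0.249113  ] [ 3.14149392e+00 -8.44150966e-04  1.75813730e-03] [-8.27678684e-01 -1.06199048e-01  1.85189520e+00  5.64608747e-04
  1.39525366e+00  7.41261122e-01]
pred head top [[372.27294822  99.48041012]
 [374.70189582 323.29895623]
 [390.24974476 323.34585145]
 [359.15408636 323.25206113]]
0.64 [  0.   0. 225. 147.]
0.0 0.0 182.5
12.0 0.0 193.0
24.0 0.0 203.5
36.0 0.0 215.5
48.0 0.0 224.5
60.0 10.5 214.0
72.0 21.0 200.5
84.0 34.5 191.5
96.0 48.0 179.5
108.0 87.0 170.5
120.0 94.5 157.0
132.0 108.0 148.0
144.0 124.5 134.5
0.6 [340.5  46.5  91.5 279. ]
46.5 385.5 388.0
58.5 358.5 412.0
70.5 348.0 422.5
82.5 343.5 428.5
94.5 340.5 431.5
106.5 342.0 428.5
118.5 345.0 425.5
130.5 354.0 415.0
142.5 369.0 401.5
154.5 369.0 401.5
166.5 369.0 401.5
178.5 369.0 401.5
190.5 369.0 401.5
202.5 369.0 403.0
214.5 369.0 400.0
226.5 369.0 400.0
238.5 369.0 400.0
250.5 369.0 400.0
262.5 369.0 400.0
274.5 369.0 400.0
286.5 369.0 400.0
298.5 369.0 400.0
310.5 370.5 400.0
322.5 372.0 397.0
```

View pics/w7.png

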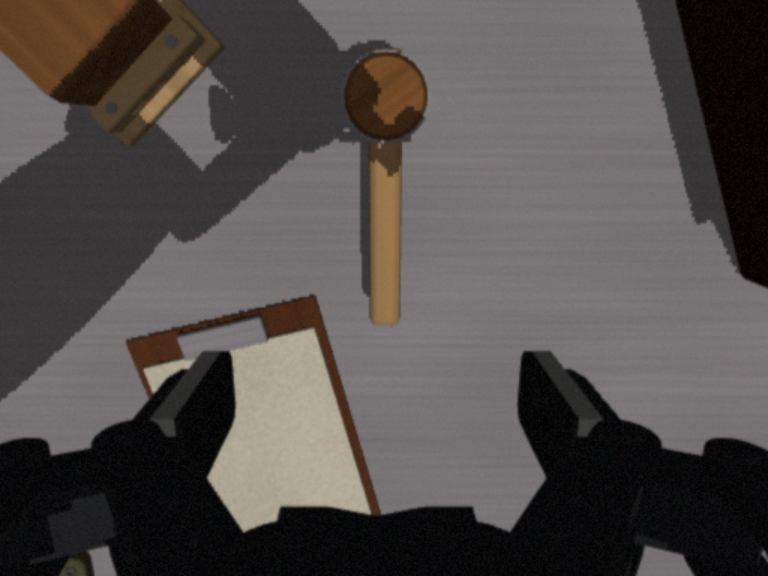

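The mallet's head is at (386,97) and its handle runs from (385,145) to (385,325), straight along -x. It lies about 6 mm to the right of the finger midline.

Run:
```python
from h import *
st=read_state(); im,K,R,t=cam("wrist",None,st)
b=lambda u,v,z:back(K,R,t,(u/1.5,v/1.5),z).round(4)
print(st["tool_pos"],"head",b(386,97,.072),"hend",b(385,325,.049),b(385,150,.049), "edges",b(369.5,250,.049),b(400.5,250,.049))
s=cam("top"); print("wrist head in top px",proj(*s[1:],[b(386,97,.072)])*1.5)
```

```text
[ 0.41064295 -0.36767768  0.24918208] head [ 0.4956 -0.3745  0.072 ] hend [ 0.3435 -0.3754  0.049 ] [ 0.4643 -0.3745  0.049 ] edges [ 0.3981 -0.3645  0.049 ] [ 0.3981 -0.3855  0.049 ]
wrist head in top px [[599.64064537 317.39472244]]
```

move_arm(
  commands=[
    [[0,0,0],[1.5,-0.7,-4],6],
    [[0,0,0],[3.25,-0.7,-8],6],
    [[0,0,0],[3.25,-0.7,-12],6],
    [[0,0,0],[3.25,-0.7,-16],6],
    [[0,0,0],[3.25,-0.7,-19],6],
    [[0,0,0],[3.25,-0.7,-21.5],6],
    [[0,0,0],[3.25,-0.7,-23],6],
    [[0,0,0],[3.25,-0.7,-23.4],6],
    [[0,0,0],[3.25,-0.7,-23.4],6],
    [[0,0,0],[3.25,-0.7,-23.4],6],
  ],
  grip_force=110,
)

```text
time: 16.35
tool_pos: [0.4442, -0.3759, 0.017]
orientation: [3.139, -0.002, 0.0]
wrist_force: [0.1, -0.0, 0.2]
finger_gap: 0.699
grasp_force: 0.0
```

move_arm(
  commands=[
    [[0,0,0],[0,0,0],1],
    [[0,0,0],[0,0,0],1],
    [[0,0,0],[0,0,0],1],
    [[0,0,0],[0,0,0],1],
    [[0,0,0],[0,0,0],1],
    [[0,0,0],[0,0,0],1],
    [[0,0,0],[0,0,0],1],
    [[0,0,0],[0,0,0],1],
  ],
)

```text
time: 17.15
tool_pos: [0.4438, -0.3753, 0.0166]
orientation: [3.14, -0.001, 0.0]
wrist_force: [-1.0, 1.9, 6.1]
finger_gap: 0.244
grasp_force: 106.8
```

Run:
```python
from h import *
st=read_state(); print(st["time"],st["tool_pos"],st["orientation"],st["wrist_force"],st["finger_gap"],st["grasp_force"])
```

```text
17.15 [ 0.44375875 -0.37526788  0.01657885] [ 3.14021937e+00 -1.19379151e-03  4.63597498e-04] [-1.01825668  1.90346557  6.05716774] 0.24377587854250102 106.7673397064209
```

move_arm(
  commands=[
    [[0,0,0],[0,0,1],1],
    [[0,0,0],[0,0,3],1],
    [[0,0,0],[0,0,7],1],
    [[0,0,0],[0,0,11],1],
    [[0,0,0],[0,0,15],1],
    [[5,-5.5,0],[0,2,18],1],
    [[10,-10.9,0],[0,4,20],1],
    [[15,-16.4,0],[0,7,20],1],
    [[20,-21.8,0],[0,10,20],1],
    [[24.1,-26.3,0],[0,13,20],1],
  ],
)

```text
time: 18.15
tool_pos: [0.4424, -0.2441, 0.2151]
orientation: [-2.688, -0.447, -0.105]
wrist_force: [0.1, 0.1, -4.1]
finger_gap: 0.243
grasp_force: 107.3
```

move_arm(
  commands=[
    [[0,0,0],[1,2,0],1],
    [[0,0,0],[2,3.5,0],1],
    [[0,0,0],[3.5,4.7,-1],1],
    [[0,0,0],[3.5,4.7,-2.2],1],
    [[0,0,0],[3.5,4.7,-2.2],1],
    [[0,0,0],[3.5,4.7,-2.2],1],
    [[0,0,0],[3.5,4.7,-2.2],1],
    [[0,0,0],[3.5,4.7,-2.2],1],
  ],
)

```text
time: 18.95
tool_pos: [0.4782, -0.1987, 0.1939]
orientation: [-2.692, -0.445, -0.104]
wrist_force: [-0.1, 0.0, -3.5]
finger_gap: 0.244
grasp_force: 107.5
```

```bash
cat > m.py <<'E'
from h import *
D=[]
for i in range(3):
    D.append(read_state()); c=capture("scene")
st=D[-1]; Rt=Ro.from_euler("xyz",st["orientation"]).as_matrix()
print(st["time"],st["tool_pos"].round(4),st["joint_pos"].round(2),st["wrist_force"].round(1),st["grasp_force"])
z=.7436
S=np.array([[.8121*np.cos(z),.8121*np.sin(z),.5835],[-np.sin(z),np.cos(z),0],[-.5835*np.cos(z),-.5835*np.sin(z),.8121]])
seat=np.array([.6211,-.1140,.0344])
print("face centre in seat mm",(S@(st["tool_pos"]+Rt@[.0518,0,.0166]-seat)*1e3).round(1),"mallet axis in seat",(S@-Rt[:,2]).round(3))
E
python3 m.py
```

```text
19.05 [ 0.4782 -0.1985  0.1938] [-0.82 -0.21  2.12  0.65  1.28  0.54] [ 0.1  0.3 -2.9] 107.50576972961426
face centre in seat mm [ -0.7  -0.6 207.7] mallet axis in seat [0.001 0.003 1.   ]
```

move_arm(
  commands=[
    [[0,0,0],[1.29,1.18,-2.44],1],
    [[0,0,0],[2.58,2.36,-4.87],1],
    [[0,0,0],[3.01,2.76,-5.68],1],
    [[0,0,0],[3.44,3.15,-6.5],1],
    [[0,0,0],[3.87,3.55,-7.31],1],
    [[0,0,0],[4.3,3.94,-8.12],1],
    [[0,0,0],[4.38,4.02,-8.28],1],
  ],
)

```text
time: 19.8
tool_pos: [0.5229, -0.1582, 0.1111]
orientation: [-2.691, -0.446, -0.104]
wrist_force: [-3.1, -3.0, 1.3]
finger_gap: 0.239
grasp_force: 108.4
```

```bash
python3 m.py
```

```text
19.9 [ 0.5226 -0.1582  0.1112] [-0.69 -0.07  2.16  0.71  1.08  0.52] [-0.   0.4 -2.8] 107.89921760559082
face centre in seat mm [ -0.2  -0.9 105.6] mallet axis in seat [0.001 0.003 1.   ]
```

move_arm(
  commands=[
    [[0,0,0],[-0.86,-0.79,1.62],1],
    [[0,0,0],[-1.29,-1.18,2.44],1],
    [[0,0,0],[-1.29,-1.18,2.44],1],
    [[0,0,0],[-0.86,-0.79,1.62],1],
    [[0,0,0],[-0.43,-0.39,0.81],1],
    [[0,0,0],[0,0,0],1],
    [[0,0,0],[0.17,0.16,-0.32],1],
  ],
)

```text
time: 20.65
tool_pos: [0.5239, -0.1559, 0.1064]
orientation: [-2.691, -0.444, -0.103]
wrist_force: [-11.4, -7.8, 7.4]
finger_gap: 0.241
grasp_force: 109.7
```

```bash
python3 m.py
```

```text
20.75 [ 0.524  -0.156   0.1065] [-0.69 -0.06  2.16  0.72  1.07  0.52] [-1.4 -1.1 -2.7] 108.04330587387085
face centre in seat mm [ -0.9  -0.2 100.3] mallet axis in seat [0.001 0.001 1.   ]
```

move_arm(
  commands=[
    [[0,0,0],[-0.86,-0.79,1.62],1],
    [[0,0,0],[-1.29,-1.18,2.44],1],
    [[0,0,0],[-1.29,-1.18,2.44],1],
    [[0,0,0],[-0.86,-0.79,1.62],1],
    [[0,0,0],[-0.43,-0.39,0.81],1],
    [[0,0,0],[0,0,0],1],
    [[0,0,0],[0.17,0.16,-0.32],1],
  ],
)

```text
time: 21.5
tool_pos: [0.5253, -0.1544, 0.1032]
orientation: [-2.692, -0.443, -0.102]
wrist_force: [-16.2, -9.5, 10.3]
finger_gap: 0.241
grasp_force: 110.5
```

```bash
python3 m.py
```

```text
21.6 [ 0.5255 -0.1547  0.1036] [-0.68 -0.06  2.16  0.72  1.06  0.52] [-6.  -3.4  1.8] 108.83771538734436
face centre in seat mm [-1.  -0.3 96.7] mallet axis in seat [0.002 0.001 1.   ]
```

move_arm(
  commands=[
    [[0,0,0],[-0.86,-0.79,1.62],1],
    [[0,0,0],[-1.29,-1.18,2.44],1],
    [[0,0,0],[-1.29,-1.18,2.44],1],
    [[0,0,0],[-0.86,-0.79,1.62],1],
    [[0,0,0],[-0.43,-0.39,0.81],1],
    [[0,0,0],[0,0,0],1],
    [[0,0,0],[0.1,0.09,-0.19],1],
  ],
)

```text
time: 22.35
tool_pos: [0.5261, -0.1535, 0.1014]
orientation: [-2.691, -0.443, -0.101]
wrist_force: [-18.7, -8.3, 11.0]
finger_gap: 0.244
grasp_force: 110.8
```

```bash
python3 m.py
```

```text
22.45 [ 0.5262 -0.1536  0.1017] [-0.68 -0.05  2.16  0.72  1.06  0.52] [-9.  -3.9  3.2] 109.45534586906433
face centre in seat mm [-1.1  0.1 94.4] mallet axis in seat [0.002 0.    1.   ]
```

move_arm(
  commands=[
    [[0,0,0],[-0.86,-0.79,1.62],1],
    [[0,0,0],[-2.15,-1.97,4.06],1],
    [[0,0,0],[-4.3,-3.94,8.12],1],
    [[0,0,0],[-5.5,-6,10],1],
    [[0,0,0],[-7,-9,11],1],
    [[-5,5.5,0],[-8,-12,11],1],
    [[-10,10.9,0],[-8.2,-15,11],1],
    [[-15,16.4,0],[-8.2,-18,11],1],
    [[-20,21.8,0],[-8.2,-20,11],1],
    [[-24.1,26.3,0],[-8.2,-22.1,11],1],
  ],
)

```text
time: 23.5
tool_pos: [0.4455, -0.3747, 0.2113]
orientation: [3.139, 0.003, 0.002]
wrist_force: [-0.6, -0.2, -3.4]
finger_gap: 0.243
grasp_force: 107.6
```

Run:
```python
from h import *
for i in range(3): s=read_state(); capture("scene")
print(s["tool_pos"],s["orientation"],s["wrist_force"])
```

```text
[ 0.44648911 -0.3739226   0.21079255] [-3.14064861e+00  1.19918977e-04  3.24323115e-03] [ 0.39017    -0.22959259 -2.80273735]
```

move_arm(
  commands=[
    [[0,0,0],[0,0,-4],1],
    [[0,0,0],[0,0,-8],1],
    [[0,0,0],[0,0,-12],1],
    [[0,0,0],[0,0,-15],1],
    [[0,0,0],[0,0,-17],1],
    [[0,0,0],[0,0,-18.3],1],
    [[0,0,0],[0,0,-19],1],
    [[0,0,0],[0,0,-19.3],1],
    [[0,0,0],[0,0,-19.3],1],
    [[0,0,0],[0,0,-19.3],1],
  ],
)

```text
time: 24.65
tool_pos: [0.4452, -0.3753, 0.0205]
orientation: [3.139, -0.002, 0.0]
wrist_force: [0.1, 0.1, -2.9]
finger_gap: 0.244
grasp_force: 107.8
```

Still carrying it, about 3 mm up. Lower slightly, release, lift off and move to check the wedge.

move_arm(
  commands=[
    [[0,0,0],[0,0,-0.2],1],
    [[0,0,0],[0,0,-0.35],1],
    [[0,0,0],[0,0,-0.35],1],
    [[0,0,0],[0,0,-0.35],2.6],
    [[0,0,0],[0,0,-0.35],4],
    [[0,0,0],[0,0,-0.35],5],
    [[0,0,0],[0,0,-0.35],6],
    [[0,0,0],[0,0,-0.35],6],
    [[0,0,0],[0,0,-0.35],6],
  ],
)

```text
time: 25.55
tool_pos: [0.4445, -0.3746, 0.0157]
orientation: [3.141, -0.0, 0.0]
wrist_force: [0.0, 0.5, -1.0]
finger_gap: 0.704
grasp_force: 0.0
```

move_arm(
  commands=[
    [[0,0,0],[0,0,2],6],
    [[0,0,0],[0,0,5],6],
    [[0,0,0],[0,0,9],6],
    [[0,0,0],[0,0,13],6],
    [[0,0,0],[0,0,18],6],
    [[0,0,0],[0,2,22],6],
    [[0,0,0],[0,6,24],6],
    [[0,0,0],[1,10,24],6],
    [[0,0,0],[2,14,24],6],
    [[0,0,0],[2,18,24],6],
  ],
)

```text
time: 26.55
tool_pos: [0.4649, -0.1931, 0.2561]
orientation: [3.141, -0.001, 0.0]
wrist_force: [0.9, 0.6, 1.0]
finger_gap: 0.7
grasp_force: 0.0
```

Run:
```python
from h import *
for i in range(3): s=read_state(); c=capture("wrist")
im,K,R,t=cam("wrist",c,s); print(s["time"],s["tool_pos"])
z=.7436
S=np.array([[.8121*np.cos(z),.8121*np.sin(z),.5835],[-np.sin(z),np.cos(z),0],[-.5835*np.cos(z),-.5835*np.sin(z),.8121]])
seat=np.array([.6211,-.1140,.0344])
for h in(0,-.008,-.015): print(h,"butt px",(1.25*proj(K,R,t,seat+np.array([[a,b,.11+h] for a,b in((.01175,.02),(.01175,-.02),(-.01175,-.02),(-.01175,.02))])@S)).round().tolist())
tp=capture("top")["color"]
v=np.hstack([cv2.resize(im[:300],None,fx=1.25,fy=1.25),cv2.resize(tp[150:350,330:430],None,fx=1.5,fy=1.875)]); cv2.imwrite("pics/f.png",v); print(v.shape)
```

```text
26.65 [ 0.4644943  -0.19101338  0.25583724]
0 butt px [[218.0, 42.0], [268.0, -9.0], [292.0, 23.0], [245.0, 70.0]]
-0.008 butt px [[214.0, 38.0], [263.0, -13.0], [287.0, 18.0], [241.0, 65.0]]
-0.015 butt px [[211.0, 34.0], [259.0, -16.0], [283.0, 15.0], [238.0, 61.0]]
(375, 790, 3)
```

View pics/f.png

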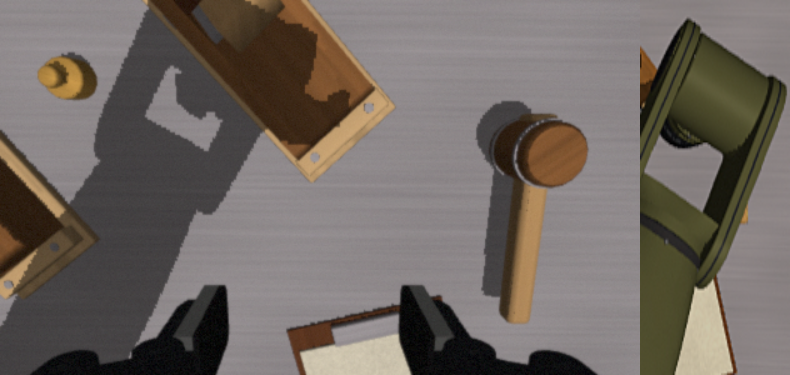

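The mallet stands on the counter and the wedge's butt, at about (235,52)-(283,12), sits where a wedge driven about 15 mm should be. Handing in.

```bash
python3 -c "
from rig import *
print(close_job())"
```

```text
the job is handed in; nothing more can be done
None
```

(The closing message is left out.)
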